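# Slide the jewellery tray under the bedside riser

## Robot

A 6-joint arm with a two-finger parallel gripper is mounted at the origin on the work surface. World frame = base frame: x ahead of the robot, y to its left, z up, the work surface at z = 0. Lengths are in m, angles in rad, forces in N, time in s.
With the tool pointing down it reaches from about 0.35 to 0.775 m from the base axis. Payload 5.5 kg.
Tool frame: the origin (TCP) lies midway between the tips of the shut fingers; the grasp point (between the pads) lies 19 mm behind it (env.hold_point_z is the distance from the TCP to the grasp point, in m); z points along the fingers, y is the line along which they close (so a half turn about z gives the same grasp; the last joint's range is limited). The gripper opens to 85 mm and grips with 20 to 120 N. Pads are 22 mm wide; open, the fingers measure 114 mm over their backs; the gripper's body (76 mm by 85 mm) begins 54 mm behind the grasp point. The pads swing forward as they close: fully open they stand 13 mm farther back than shut.
Start: joints at [-1.314, 0.313, 0.046, 1.304, 0, 1.431], TCP at [0.222, -0.53, 0.194] pointing down, gripper open.
Joint ranges: [-2.76, 2.76], [-0.86, 1.69], [-1.03, 1.26], [-2.2, 2.34], [-1.47, 1.5], [-3.14, 3.14]. Speed limits (rad/s): [2.57, 2.57, 3.14, 3.14, 3.14, 3.14].

## Interface

Orientations are given as a unit quaternion [w, x, y, z].
In Python, from workcell import env, read_camera gives the robot as it stands. The module is installed in compiled form; this text tells all that it offers.
- The arm moves only by the tool carry_out, never from a script. Its argument "moves" is a list of rows, each an object of numbers: "tx", "ty", "tz": the shift along the world's x, y, z in cm; "wx", "wy", "wz": the turn, a rotation vector about the world's x, y, z in rad; "claw": the closure, from -1 (fully open) to 1 (shut). A call has 1 to 8 rows; each row shifts and turns the commanded pose from where the row before left it; what a row does not reach is not made up. A row lasts 1/8 s, in which the tool goes at most 62.5 mm and 10.7 degrees, less where a joint would pass 70% of its speed; a pose out of reach is approached as far as the arm can. A call is refused whole if a number of a shift passes 6.25 or a number of a turn 0.188, either way. A call with a gripper value outside its range is refused whole. The fingers move at their own pace and stop on an object; "newtons" is the grip in N (left out, the last holds). Time passes only in rows, so rows that do not move let the fingers close. It gives the time, the measured TCP pose, the force, the opening and the grip force at its end, in the units of the state.
- env.get_state(): the state, without advancing time (a new reading comes with each control period).
- read_camera(name): name is "scene" or "top"; returns a dict with "image" (400x640x3 uint8, blue, green, red), "z_map" (400x640 float32, m along the optical axis (not along the pixel's ray), 0 where there is no reading), "fx", "fy", "cx", "cy" (pixels), "camera_from_world" (4x4, takes a point from world to camera coordinates). Camera axes: x right, y down, z forward; pixel columns grow to the right and rows downward; lengths in m; the calibration is good to about 2 mm. A picture is of the moment at which its call begins.
- env.hand_in(): hands the job in; it is judged then, once.
The state is a dict: "clock": time; "joint_pos": joint angles; "qvel": joint speeds; "tau": joint torques, N m; "tcp_pos": TCP position; "orientation": TCP orientation; "wrist_force": force on the tool from outside, world axes, zero at the start; "ft_torque": the same for the moment, N m; "finger_gap": finger opening in m; "grip_force": force on a finger pad.
Only numpy, scipy, OpenCV 4.12 (cv2) and the standard library are available. Lean on these libraries where they do the work, as an engineer would, in place of code of your own. Each camera call takes 0.05 s, during which the arm holds its last target. There are 200 camera calls.

## Task

Please put the dark walnut jewellery tray (the one with the brass handle) away under the little riser shelf: slide it straight in through the open side, about midway between the side panels and flat on the table, until its box part is completely under the board and only the handle end stands out in front. Let neither the tray nor the robot touch the riser's board, and leave the white tray and the glass tumbler where they are; let go of the tray when it is in.

Things in the scene. Friction and masses are not known exactly. Their poses are not given: they have to be found in the camera images.
- walnut_tray: Dark walnut tray, brass handle, 300 g, loose. Box part 80 (x) by 110 (y) by 30 mm high; origin: centre of its underside. A tongue 30 mm wide, 8 thick runs from its -y wall to y = -115 and carries the upright handle block: 22 (x) by 24 (y) mm, top 55 mm above the table, centre at (0, -100); pinch it from above across x. +y is the way it goes in; at the start within 15 degrees of world +y.
- riser_board: Board of the fixed wooden riser, 190 (x) by 140 (y) mm, underside 60 mm, top 72 mm above the table, thin book (top 86) on its rear half. Origin: on the table under its centre. +y leads in, within 12 degrees of world +y. Bay open only at -y (mouth y = -70); side panels' inner faces x = +-75, back panel's y = +58. Tray origin at y = -15 puts its box part flush with the board's front edge.
- pale_tray: White tray with white handle, holding coins; else same shape, size and axes as the walnut tray. Loose. Stands beside the walnut tray, nearer or farther from the robot at random, origins 160 to 220 mm apart in x; both start on the world -y side of the riser. Slide the walnut tray along world +y past it before moving sideways. Leave it alone.
- tumbler: Empty clear glass tumbler, 72 mm across, 95 mm high, loose on the table beyond the trays (world x 0.75 m or more). Origin: centre of its underside, z up. Leave it alone.

How it is judged:
At the end, for the whole second after the job is handed in: Walnut tray released, at rest and flat on the table under the riser: box part at most 15 mm short of flush with the board's front edge, within 28 mm of the bay's middle and 12 degrees of straight; white tray and tumbler within 20 mm of where they stood, tumbler upright (y of walnut_tray in the frame of riser_board between -0.03 and 0.008 m and x of walnut_tray in the frame of riser_board between -0.028 and 0.028 m and angle between the y axis of walnut_tray and the y axis of riser_board, either way round below 0.21 rad and angle between each of walnut_tray, tumbler's own z axis and vertical below 0.1 rad and height (world z) of walnut_tray below 0.006 m and linear speed of walnut_tray below 0.01 m/s and distance of each of pale_tray, tumbler from where it was at the start of the episode below 0.02 m); the robot touches nothing.
It fails at once if the walnut tray touches the riser's board (contact force between walnut_tray and riser_board above 0.5 N).
It fails at once if the robot touches the riser's board (contact force between any of the arm, the fingers and riser_board above 1 N).
It fails at once if the white tray is shifted more than 20 mm (distance of pale_tray from where it was at the start of the episode above 0.02 m).
It fails at once if the tumbler is shifted more than 20 mm or tipped (distance of tumbler from where it was at the start of the episode above 0.02 m or angle between tumbler's own z axis and vertical above 0.3 rad).
It also fails if it takes over 48 s, if anything falls off the work surface, if the arm or the gripper's body presses on something with over 40 N, if the wrist force passes 120 N, or if a joint passes its speed limit or range.

## Working session

There is one attempt and no reset: what is moved stays moved. The work goes in short steps, Python scripts to look and compute and a tool call to move; the robot and the scene stay as the last step left them, time stands still between calls to the robot, and variables do not carry over. Pictures are saved under pics/ and viewed, at most 10 in all, crops included, and the job is handed in when it is done.

Besides the shell and the picture viewer there is one more tool, called after "Call:" as a command line: name --argument value ..., lists and objects as JSON in quotes. carry_out: Moves the arm, as the interface text tells. Its arguments: {"type":"object","properties":{"moves":{"type":"array","items":{"type":"object","properties":{"tx":{"type":"number"},"ty":{"type":"number"},"tz":{"type":"number"},"wx":{"type":"number"},"wy":{"type":"number"},"wz":{"type":"number"},"claw":{"type":"number"}}}},"newtons":{"type":"number"}},"required":["moves"]}

```bash
mkdir -p pics; cat > h.py <<'E'
import numpy as np, cv2
from workcell import env, read_camera
def cloud(c):
    z=c["z_map"]; v,u=np.mgrid[:400,:640]
    p=np.stack([(u-c["cx"])/c["fx"]*z,(v-c["cy"])/c["fy"]*z,z,np.ones_like(z)],-1)
    return (p@np.linalg.inv(c["camera_from_world"]).T)[...,:3]
E
python3 - <<'E'
from h import *
for n in("top","scene"):
    c=read_camera(n); cv2.imwrite(f"pics/{n}0.png",c["image"]); np.save(f"{n}.npy",cloud(c))
    print(n,np.linalg.inv(c["camera_from_world"]).round(3),c["fx"])
print(env.get_state(),env.hold_point_z)
E
```

```text
top [[ 0.004 -0.997  0.081  0.549]
 [-1.    -0.004  0.008  0.059]
 [-0.008 -0.081 -0.997  1.001]
 [ 0.     0.     0.     1.   ]] 505.24534057986443
scene [[ 0.006  0.838 -0.546  1.085]
 [ 1.    -0.013 -0.008  0.066]
 [-0.014 -0.546 -0.838  0.75 ]
 [ 0.     0.     0.     1.   ]] 390.2709464539104
{'clock': 0.1, 'joint_pos': array([-1.31359431e+00,  3.13953584e-01,  4.50986898e-02,  1.30363464e+00,
        2.74584197e-05,  1.43120012e+00]), 'qvel': array([ 0.00154713, -0.00030727,  0.00115653,  0.00083539, -0.00022599,
        0.00140073]), 'tau': array([ 1.78544818e-03, -4.81728888e+01,  2.99241936e+01,  1.28178194e-02,
       -1.54943887e-04, -4.97813375e-06]), 'tcp_pos': array([ 0.22208459, -0.52980692,  0.19288452]), 'orientation': array([-8.45945659e-04,  9.80383020e-01,  1.97100018e-01, -3.60484980e-05]), 'wrist_force': array([ 0.16686807, -0.49063656,  0.09141654]), 'ft_torque': array([-0.00360363,  0.02402671,  0.03254762]), 'grip_force': 0.0, 'finger_gap': 0.08529699965982278} 0.0187
```

View pics/top0.png

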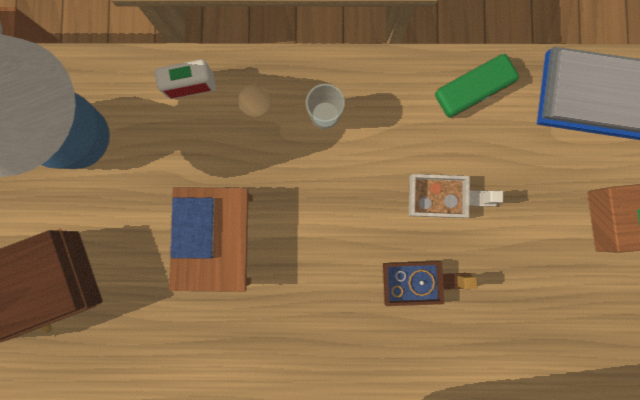

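View pics/scene0.png

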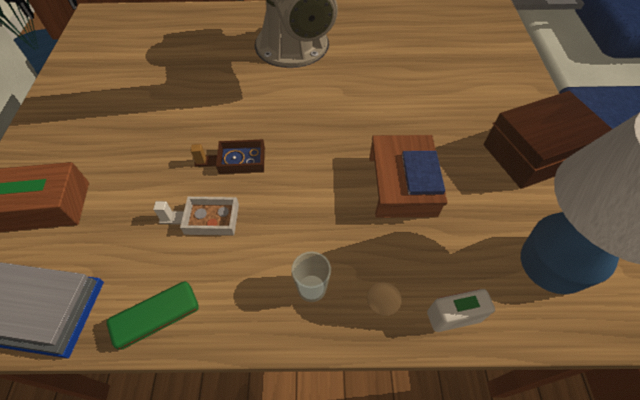

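The top view (right = world -y, up = +x) shows the walnut tray's box at (413,283) with its handle at (467,282). The white tray is at (440,196), the riser at (209,239) and the tumbler at (325,105). The walnut tray is the nearer one to the robot. Next I'll measure with depth.

```bash
python3 - <<'E'
from h import *
P=np.load("top.npy")
def rect(name,u0,u1,v0,v1,z0,z1):
    m=np.zeros((400,640),bool); m[v0:v1,u0:u1]=1
    m&=(P[...,2]>z0)&(P[...,2]<z1); q=P[m]
    r=cv2.minAreaRect((q[:,:2]*1000).astype(np.float32))
    print(name,len(q),"c",np.round(r[0],1),"size",np.round(r[1],1),"ang",round(r[2],2),"z",np.median(q[:,2]).round(4),"mean",q[:,:2].mean(0).round(4))
rect("board",155,265,175,305,.062,.080)
rect("book",155,265,175,305,.080,.1)
rect("board+book",155,265,175,305,.064,.1)
rect("walnut box",375,449,250,315,.02,.036)
rect("walnut handle",445,490,265,300,.045,.065)
rect("pale box",400,474,165,225,.02,.036)
rect("pale handle",475,515,180,215,.045,.065)
rect("tumbler",295,355,75,140,.06,.11)
E
```

```text
board 5388 c [549.3 269.7] size [141.8 189.6] ang 89.08 z 0.0724 mean [0.5388 0.2543]
book 2503 c [568.8 298. ] size [109.   76.6] ang 0.12 z 0.0864 mean [0.5693 0.2969]
board+book 7880 c [549.3 269.7] size [141.8 189.6] ang 89.08 z 0.0734 mean [0.5485 0.2679]
walnut box 718 c [ 466.1 -113.8] size [ 80.3 110.9] ang 2.28 z 0.0301 mean [ 0.4653 -0.1146]
walnut handle 167 c [ 470.6 -213.2] size [20.6 25.2] ang 0.43 z 0.0552 mean [ 0.4705 -0.2121]
pale box 715 c [ 634.6 -165.7] size [111.3  80.4] ang 88.03 z 0.0301 mean [ 0.6355 -0.1671]
pale handle 167 c [ 630.7 -264.5] size [24.  21.1] ang 88.39 z 0.0549 mean [ 0.6304 -0.2638]
tumbler 598 c [798.   56.8] size [70.4 69.7] ang 0.7 z 0.09 mean [0.8039 0.0565]
```

Every size matches what was given (board 190×142, box 80×111, handle 21×25). Walnut tray: origin (0.466, -0.114), yaw +2.4°, handle at (0.4705, -0.2135). Riser: centre (0.549, 0.270), yaw -0.9°. I'm moving above the handle first.

Call:
carry_out --moves '[{"tx": 1.55, "ty": 1.98, "wz": 0.076, "claw": -1}, {"tx": 1.55, "ty": 1.98, "wz": 0.076, "claw": -1}, {"tx": 1.55, "ty": 1.98, "wz": 0.076, "claw": -1}, {"tx": 1.55, "ty": 1.98, "wz": 0.076, "claw": -1}, {"tx": 1.55, "ty": 1.98, "wz": 0.076, "claw": -1}, {"tx": 1.55, "ty": 1.98, "wz": 0.076, "claw": -1}, {"tx": 1.55, "ty": 1.98, "wz": 0.076, "claw": -1}, {"tx": 1.55, "ty": 1.98, "wz": 0.076, "claw": -1}]' --newtons 40

```text
invalid input at $.moves[0]: expected keys tx, ty, tz, wx, wy, wz, claw
```

Call:
carry_out --moves '[{"tx": 1.55, "ty": 1.98, "wz": 0.076, "claw": -1}, {"tx": 1.55, "ty": 1.98, "wz": 0.076, "claw": -1}, {"tx": 1.55, "ty": 1.98, "wz": 0.076, "claw": -1}, {"tx": 1.55, "ty": 1.98, "wz": 0.076, "claw": -1}, {"tx": 1.55, "ty": 1.98, "wz": 0.076, "claw": -1}, {"tx": 1.55, "ty": 1.98, "wz": 0.076, "claw": -1}, {"tx": 1.55, "ty": 1.98, "wz": 0.076, "claw": -1}, {"tx": 1.55, "ty": 1.98, "wz": 0.076, "claw": -1}]'

```text
invalid input at $.moves[0]: expected keys tx, ty, tz, wx, wy, wz, claw
```

Call:
carry_out --moves '[{"claw": -1}, {"claw": -1}]'

```text
invalid input at $.moves[0]: expected keys tx, ty, tz, wx, wy, wz, claw
```

Call:
carry_out --moves '[{"tx": 3.1, "ty": 3.96, "tz": 0, "wx": 0, "wy": 0, "wz": 0.152, "claw": -1}, {"tx": 3.1, "ty": 3.96, "tz": 0, "wx": 0, "wy": 0, "wz": 0.152, "claw": -1}, {"tx": 3.1, "ty": 3.96, "tz": 0, "wx": 0, "wy": 0, "wz": 0.152, "claw": -1}, {"tx": 3.1, "ty": 3.96, "tz": 0, "wx": 0, "wy": 0, "wz": 0.152, "claw": -1}, {"tx": 3.1, "ty": 3.96, "tz": 0, "wx": 0, "wy": 0, "wz": 0.152, "claw": -1}, {"tx": 3.1, "ty": 3.96, "tz": 0, "wx": 0, "wy": 0, "wz": 0.152, "claw": -1}, {"tx": 3.1, "ty": 3.96, "tz": 0, "wx": 0, "wy": 0, "wz": 0.152, "claw": -1}, {"tx": 3.1, "ty": 3.96, "tz": 0, "wx": 0, "wy": 0, "wz": 0.152, "claw": -1}]' --newtons 40

```text
clock: 1.1
tcp_pos: [0.4708, -0.212, 0.1934]
orientation: [-0.0, 0.69, 0.724, -0.0]
wrist_force: [0.3, -0.2, -0.3]
finger_gap: 0.0856
grip_force: 0.0
```

Call:
carry_out --moves '[{"tx": 0, "ty": 0, "tz": 0, "wx": 0, "wy": 0, "wz": 0, "claw": -1}, {"tx": 0, "ty": 0, "tz": 0, "wx": 0, "wy": 0, "wz": 0, "claw": -1}, {"tx": 0, "ty": 0, "tz": 0, "wx": 0, "wy": 0, "wz": 0, "claw": -1}]'

```text
clock: 1.48
tcp_pos: [0.4695, -0.2145, 0.1935]
orientation: [-0.0, 0.693, 0.721, -0.0]
wrist_force: [-1.0, -1.0, -0.4]
finger_gap: 0.0852
grip_force: 0.0
```

Call:
carry_out --moves '[{"tx": 0.1, "ty": 0.1, "tz": -3, "wx": 0, "wy": 0, "wz": 0, "claw": -1}, {"tx": 0, "ty": 0, "tz": -3, "wx": 0, "wy": 0, "wz": 0, "claw": -1}, {"tx": 0, "ty": 0, "tz": -3, "wx": 0, "wy": 0, "wz": 0, "claw": -1}, {"tx": 0, "ty": 0, "tz": -3, "wx": 0, "wy": 0, "wz": 0, "claw": -1}, {"tx": 0, "ty": 0, "tz": -2, "wx": 0, "wy": 0, "wz": 0, "claw": -1}, {"tx": 0, "ty": 0, "tz": -2, "wx": 0, "wy": 0, "wz": 0, "claw": -1}, {"tx": 0, "ty": 0, "tz": -1, "wx": 0, "wy": 0, "wz": 0, "claw": -1}, {"tx": 0, "ty": 0, "tz": 0, "wx": 0, "wy": 0, "wz": 0, "claw": -1}]'

```text
clock: 2.48
tcp_pos: [0.4704, -0.213, 0.0233]
orientation: [-0.001, 0.693, 0.721, -0.0]
wrist_force: [0.5, -0.5, 0.5]
finger_gap: 0.0854
grip_force: 0.0
```

Call:
carry_out --moves '[{"tx": 0, "ty": 0, "tz": 0, "wx": 0, "wy": 0, "wz": 0, "claw": 1}, {"tx": 0, "ty": 0, "tz": 0, "wx": 0, "wy": 0, "wz": 0, "claw": 1}, {"tx": 0, "ty": 0, "tz": 0, "wx": 0, "wy": 0, "wz": 0, "claw": 1}, {"tx": 0, "ty": 0, "tz": 0, "wx": 0, "wy": 0, "wz": 0, "claw": 1}, {"tx": 0, "ty": 0, "tz": 0, "wx": 0, "wy": 0, "wz": 0, "claw": 1}, {"tx": 0, "ty": 0, "tz": 0, "wx": 0, "wy": 0, "wz": 0, "claw": 1}, {"tx": 0, "ty": 0, "tz": 0, "wx": 0, "wy": 0, "wz": 0, "claw": 1}, {"tx": 0, "ty": 0, "tz": 0, "wx": 0, "wy": 0, "wz": 0, "claw": 1}]'

```text
clock: 3.48
tcp_pos: [0.4712, -0.2126, 0.0237]
orientation: [0.0, 0.692, 0.722, 0.0]
wrist_force: [0.3, 0.4, -0.7]
finger_gap: -0.0002
grip_force: 0.0
```

The fingers shut on nothing (gap 0), so I need to see why before moving anything.

```bash
python3 - <<'E'
from h import *
a=read_camera("scene"); b=read_camera("top")
A=cv2.resize(a["image"][100:220,140:300],None,fx=4,fy=4,interpolation=cv2.INTER_CUBIC)
B=cv2.resize(b["image"][230:330,370:530],None,fx=4,fy=4,interpolation=cv2.INTER_CUBIC)
cv2.imwrite("pics/a1.png",A); cv2.imwrite("pics/b1.png",B)
E
```

```text
(no output)
```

View pics/a1.png

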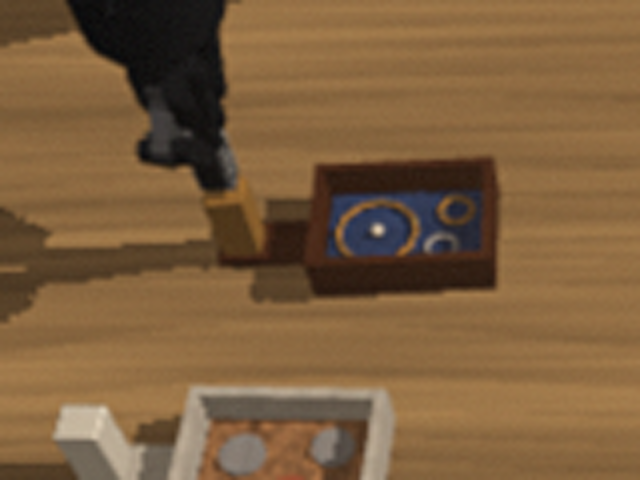

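View pics/b1.png

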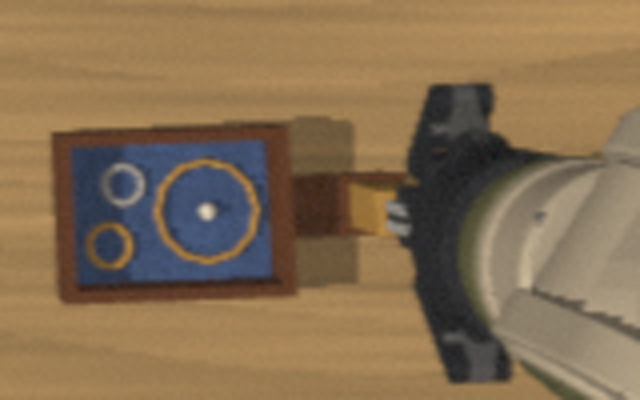

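The scene crop shows the shut fingers at about (215,185), at the top and -y back of the handle, and the tray hasn't moved. In the top crop the fingertip is at about (398,215), on the handle's -y edge. The gripper seems to sit higher or farther back than its reported pose, so I'll check with depth.

```bash
python3 - <<'E'
from h import *
print({k:np.round(v,3) for k,v in env.get_state().items()})
for n in("scene","top"):
    c=read_camera(n);P=cloud(c);np.save(n+"1.npy",P)
    M=c["camera_from_world"]
    for w in([.4705,-.2135,.055],[.4712,-.2126,.0237],[.4712,-.2126,.0424],[.4712,-.2126,.0964]):
        q=M@np.r_[w,1]; print(n,w,(c["fx"]*q[0]/q[2]+c["cx"]).round(1),(c["fy"]*q[1]/q[2]+c["cy"]).round(1))
    print("lowest/any points of robot near handle:")
    m=(abs(P[...,0]-.47)<.07)&(P[...,1]<-.15)&(P[...,1]>-.32)&(P[...,2]>.04)&(P[...,2]<.2)
    q=P[m]
    for z in np.arange(.04,.2,.01):
        s=q[(q[:,2]>=z)&(q[:,2]<z+.01)]
        if len(s): print(z.round(2),len(s),s.min(0).round(3),s.max(0).round(3))
E
```

```text
{'clock': np.float64(3.575), 'joint_pos': array([-0.579,  0.32 , -0.386,  0.865,  0.   ,  0.95 ]), 'qvel': array([-0.001, -0.001,  0.001,  0.   ,  0.002,  0.001]), 'tau': array([ 3.0000e-03, -4.3894e+01,  2.5356e+01,  1.0000e-03,  0.0000e+00,
       -0.0000e+00]), 'tcp_pos': array([ 0.471, -0.213,  0.024]), 'orientation': array([0.   , 0.692, 0.722, 0.   ]), 'wrist_force': array([ 0.098, -0.059,  1.057]), 'ft_torque': array([ 0.052,  0.001, -0.026]), 'grip_force': np.float64(0.0), 'finger_gap': np.float64(0.0)}
scene [0.4705, -0.2135, 0.055] 195.5 146.6
scene [0.4712, -0.2126, 0.0237] 199.3 155.4
scene [0.4712, -0.2126, 0.0424] 197.3 150.3
scene [0.4712, -0.2126, 0.0964] 191.1 134.6
lowest/any points of robot near handle:
0.04 39 [ 0.464 -0.225  0.04 ] [ 0.487 -0.202  0.05 ]
0.05 57 [ 0.461 -0.225  0.05 ] [ 0.485 -0.202  0.058]
0.06 11 [ 0.471 -0.216  0.06 ] [ 0.484 -0.203  0.069]
0.07 33 [ 0.467 -0.225  0.071] [ 0.488 -0.203  0.08 ]
0.08 34 [ 0.465 -0.225  0.08 ] [ 0.489 -0.203  0.089]
0.09 12 [ 0.467 -0.219  0.09 ] [ 0.488 -0.202  0.1  ]
0.1 19 [ 0.45  -0.222  0.104] [ 0.498 -0.201
[... 861 characters left out ...]
]
0.07 25 [ 0.457 -0.212  0.07 ] [ 0.484 -0.202  0.079]
0.08 21 [ 0.461 -0.207  0.081] [ 0.483 -0.202  0.09 ]
0.09 10 [ 0.464 -0.207  0.092] [ 0.484 -0.202  0.098]
0.1 22 [ 0.447 -0.207  0.101] [ 0.5  -0.2   0.11]
0.11 62 [ 0.431 -0.215  0.11 ] [ 0.507 -0.199  0.12 ]
0.12 48 [ 0.424 -0.213  0.12 ] [ 0.513 -0.197  0.13 ]
0.13 77 [ 0.417 -0.211  0.13 ] [ 0.524 -0.195  0.14 ]
0.14 89 [ 0.409 -0.226  0.14 ] [ 0.529 -0.197  0.15 ]
0.15 263 [ 0.409 -0.23   0.15 ] [ 0.531 -0.198  0.16 ]
0.16 74 [ 0.42  -0.219  0.16 ] [ 0.524 -0.201  0.17 ]
0.17 42 [ 0.429 -0.222  0.17 ] [ 0.512 -0.201  0.18 ]
0.18 15 [ 0.504 -0.22   0.18 ] [ 0.509 -0.202  0.188]
0.19 59 [ 0.439 -0.206  0.191] [ 0.507 -0.176  0.2  ]
```

Depth puts the shut fingertips at z ≈ 0.067, just above the handle top (0.055), while the reported TCP z is 0.024. x and y agree with the cameras. So reported z reads about 43 mm low, and I'll go by the cameras. I'll open, go down half of that, and recheck.

Call:
carry_out --moves '[{"tx": 0, "ty": 0, "tz": 0, "wx": 0, "wy": 0, "wz": 0, "claw": -1}, {"tx": 0, "ty": 0, "tz": 0, "wx": 0, "wy": 0, "wz": 0, "claw": -1}, {"tx": 0, "ty": 0, "tz": 0, "wx": 0, "wy": 0, "wz": 0, "claw": -1}, {"tx": 0, "ty": 0, "tz": 0, "wx": 0, "wy": 0, "wz": 0, "claw": -1}, {"tx": 0, "ty": 0, "tz": 0, "wx": 0, "wy": 0, "wz": 0, "claw": -1}, {"tx": 0, "ty": 0, "tz": -1, "wx": 0, "wy": 0, "wz": 0, "claw": -1}, {"tx": 0, "ty": 0, "tz": -1.2, "wx": 0, "wy": 0, "wz": 0, "claw": -1}, {"tx": 0, "ty": 0, "tz": 0, "wx": 0, "wy": 0, "wz": 0, "claw": -1}]'

```text
clock: 4.68
tcp_pos: [0.4699, -0.2118, 0.0001]
orientation: [-0.001, 0.692, 0.722, -0.0]
wrist_force: [-0.3, 0.2, -0.4]
finger_gap: 0.0856
grip_force: 0.0
```

```bash
cat > fz.py <<'E'
from h import *
s=env.get_state(); print(s["tcp_pos"].round(4),s["wrist_force"].round(1),s["finger_gap"].round(4))
for n in("scene","top"):
    P=cloud(read_camera(n))
    m=(abs(P[...,0]-s["tcp_pos"][0])<.075)&(abs(P[...,1]-s["tcp_pos"][1])<.04)&(P[...,2]>.012)&(P[...,2]<.12)
    q=P[m]
    for z in np.arange(.01,.12,.01):
        t=q[(q[:,2]>=z)&(q[:,2]<z+.01)]
        t0=t[abs(t[:,0]-s["tcp_pos"][0])>.02]
        print(n,z.round(2),len(t),len(t0),t0.min(0).round(3) if len(t0) else "",t0.max(0).round(3) if len(t0) else "")
E
python3 fz.py
```

```text
Traceback (most recent call last):
  File "fz.py", line 2, in <module>
    s=env.get_state(); print(s["tcp_pos"].round(4),s["wrist_force"].round(1),s["finger_gap"].round(4))
                                                                             ^^^^^^^^^^^^^^^^^^^^^
AttributeError: 'float' object has no attribute 'round'
```

```bash
sed -i 's/s\["finger_gap"\].round(4)/s["finger_gap"]/' fz.py; python3 fz.py
```

```text
[ 4.699e-01 -2.118e-01  1.000e-04] [-0.3  0.2 -0.4] 0.08557934191341642
scene 0.01 22 0  
scene 0.02 25 0  
scene 0.03 24 0  
scene 0.04 21 0  
scene 0.05 92 33 [ 0.423 -0.223  0.051] [ 0.527 -0.201  0.06 ]
scene 0.06 50 50 [ 0.423 -0.222  0.06 ] [ 0.529 -0.201  0.07 ]
scene 0.07 51 51 [ 0.421 -0.219  0.07 ] [ 0.529 -0.2    0.08 ]
scene 0.08 24 24 [ 0.423 -0.215  0.08 ] [ 0.521 -0.2    0.089]
scene 0.09 26 26 [ 0.403 -0.214  0.09 ] [ 0.545 -0.198  0.1  ]
scene 0.1 79 79 [ 0.404 -0.222  0.1  ] [ 0.545 -0.195  0.11 ]
scene 0.11 69 69 [ 0.435 -0.222  0.11 ] [ 0.545 -0.194  0.12 ]
top 0.01 22 0  
top 0.02 15 0  
top 0.03 26 0  
top 0.04 16 0  
top 0.05 75 4 [ 0.417 -0.21   0.054] [ 0.521 -0.205  0.06 ]
top 0.06 23 23 [ 0.414 -0.212  0.06 ] [ 0.525 -0.2    0.07 ]
top 0.07 22 22 [ 0.414 -0.209  0.07 ] [ 0.525 -0.2    0.08 ]
top 0.08 13 13 [ 0.421 -0.219  0.081] [ 0.526 -0.2    0.09 ]
top 0.09 43 43 [ 0.407 -0.22   0.09 ] [ 0.533 -0.198  0.1  ]
top 0.1 175 175 [ 0.396 -0.222  0.1  ] [ 0.544 -0.196  0.11 ]
top 0.11 132 132 [ 0.398 -0.229  0.11 ] [ 0.542 -0.195  0.12 ]
```

With the fingers open, the tips are at about 0.052, and 13 mm less for the swing gives a true TCP z of about 0.040. So the offset holds at about +41 mm. I'll go down 1.7 cm more and close.

Call:
carry_out --moves '[{"tx": 0, "ty": -0.1, "tz": -0.7, "wx": 0, "wy": 0, "wz": 0, "claw": -1}, {"tx": 0, "ty": 0, "tz": -0.5, "wx": 0, "wy": 0, "wz": 0, "claw": -1}, {"tx": 0, "ty": 0, "tz": -0.5, "wx": 0, "wy": 0, "wz": 0, "claw": -1}, {"tx": 0, "ty": 0, "tz": 0, "wx": 0, "wy": 0, "wz": 0, "claw": -1}]'

```text
clock: 5.28
tcp_pos: [0.4708, -0.2133, -0.0158]
orientation: [-0.0, 0.692, 0.722, -0.0]
wrist_force: [-0.1, 0.1, 0.6]
finger_gap: 0.0855
grip_force: 0.0
```

Call:
carry_out --moves '[{"tx": 0, "ty": 0, "tz": 0, "wx": 0, "wy": 0, "wz": 0, "claw": 1}, {"tx": 0, "ty": 0, "tz": 0, "wx": 0, "wy": 0, "wz": 0, "claw": 1}, {"tx": 0, "ty": 0, "tz": 0, "wx": 0, "wy": 0, "wz": 0, "claw": 1}, {"tx": 0, "ty": 0, "tz": 0, "wx": 0, "wy": 0, "wz": 0, "claw": 1}, {"tx": 0, "ty": 0, "tz": 0, "wx": 0, "wy": 0, "wz": 0, "claw": 1}, {"tx": 0, "ty": 0, "tz": 0, "wx": 0, "wy": 0, "wz": 0, "claw": 1}, {"tx": 0, "ty": 0, "tz": 0, "wx": 0, "wy": 0, "wz": 0, "claw": 1}]'

```text
clock: 6.15
tcp_pos: [0.4714, -0.2137, -0.015]
orientation: [0.0, 0.692, 0.722, 0.0]
wrist_force: [-0.2, -0.6, 3.5]
finger_gap: 0.0215
grip_force: 40.1
```

```bash
python3 fz.py | grep -v top
```

```text
[ 0.4714 -0.2137 -0.015 ] [-0.2 -0.6  3.5] 0.02148278366767403
scene 0.01 20 0  
scene 0.02 15 0  
scene 0.03 37 15 [ 0.492 -0.225  0.032] [ 0.497 -0.208  0.04 ]
scene 0.04 42 20 [ 0.493 -0.222  0.041] [ 0.498 -0.207  0.049]
scene 0.05 43 3 [ 0.493 -0.221  0.05 ] [ 0.498 -0.206  0.053]
scene 0.06 14 6 [ 0.45  -0.222  0.066] [ 0.514 -0.201  0.07 ]
scene 0.07 59 45 [ 0.424 -0.224  0.071] [ 0.52  -0.201  0.08 ]
scene 0.08 46 37 [ 0.421 -0.224  0.081] [ 0.525 -0.2    0.09 ]
scene 0.09 74 48 [ 0.43  -0.233  0.09 ] [ 0.529 -0.197  0.1  ]
scene 0.1 57 38 [ 0.491 -0.23   0.1  ] [ 0.534 -0.197  0.11 ]
scene 0.11 85 68 [ 0.492 -0.225  0.11 ] [ 0.539 -0.197  0.12 ]
```

The grip is on the handle (gap 21.5 mm, 40 N). Now I'll slide it along +y past the white tray.

Call:
carry_out --moves '[{"tx": 0, "ty": 0.7, "tz": 0, "wx": 0, "wy": 0, "wz": 0, "claw": 1}, {"tx": 0, "ty": 1.3, "tz": 0, "wx": 0, "wy": 0, "wz": 0, "claw": 1}, {"tx": 0, "ty": 2, "tz": 0, "wx": 0, "wy": 0, "wz": 0, "claw": 1}, {"tx": 0, "ty": 2, "tz": 0, "wx": 0, "wy": 0, "wz": 0, "claw": 1}, {"tx": 0, "ty": 2, "tz": 0, "wx": 0, "wy": 0, "wz": 0, "claw": 1}, {"tx": 0, "ty": 1.5, "tz": 0, "wx": 0, "wy": 0, "wz": 0, "claw": 1}, {"tx": 0, "ty": 0.5, "tz": 0, "wx": 0, "wy": 0, "wz": 0, "claw": 1}, {"tx": 0, "ty": 0, "tz": 0, "wx": 0, "wy": 0, "wz": 0, "claw": 1}]'

```text
clock: 7.25
tcp_pos: [0.4712, -0.1117, -0.0151]
orientation: [-0.0, 0.692, 0.722, 0.001]
wrist_force: [-0.4, 0.6, 6.9]
finger_gap: 0.0216
grip_force: 40.8
```

```bash
cat > w.py <<'E'
from h import *
import sys
s=env.get_state(); print(s["tcp_pos"].round(4),s["wrist_force"].round(1),s["joint_pos"].round(2))
c=read_camera("top");P=cloud(c); hsv=cv2.cvtColor(c["image"],cv2.COLOR_BGR2HSV)
x,y=s["tcp_pos"][:2]
m=(abs(P[...,0]-x)<.07)&(P[...,1]>y+.035)&(P[...,1]<y+.17)&(P[...,2]>.022)&(P[...,2]<.04)
q=P[m]; r=cv2.minAreaRect((q[:,:2]*1000).astype(np.float32)); print(len(q),np.round(r[0],1),np.round(r[1],1),round(r[2],2))
A=np.c_[q[:,:2]-q[:,:2].mean(0),np.ones(len(q))]; print("rim plane slope x,y,z0",np.linalg.lstsq(A,q[:,2],rcond=None)[0].round(4))
E
python3 w.py
```

```text
[ 0.4712 -0.1117 -0.0151] [-0.4  0.6  6.9] [-0.4   0.31 -0.51  0.75  0.    1.13]
656 [466.  -12.2] [ 80.4 110.1] 2.42
rim plane slope x,y,z0 [0.003  0.0039 0.0301]
```

Call:
carry_out --moves '[{"tx": 0, "ty": 0.7, "tz": 0.05, "wx": 0, "wy": 0, "wz": 0, "claw": 1}, {"tx": 0, "ty": 1.3, "tz": 0, "wx": 0, "wy": 0, "wz": 0, "claw": 1}, {"tx": 0, "ty": 2, "tz": 0, "wx": 0, "wy": 0, "wz": 0, "claw": 1}, {"tx": 0, "ty": 2, "tz": 0, "wx": 0, "wy": 0, "wz": 0, "claw": 1}, {"tx": 0, "ty": 1.7, "tz": 0, "wx": 0, "wy": 0, "wz": 0, "claw": 1}, {"tx": 0, "ty": 1, "tz": 0, "wx": 0, "wy": 0, "wz": 0, "claw": 1}, {"tx": 0, "ty": 0.5, "tz": 0, "wx": 0, "wy": 0, "wz": 0, "claw": 1}, {"tx": 0, "ty": 0, "tz": 0, "wx": 0, "wy": 0, "wz": 0, "claw": 1}]'

```text
clock: 8.3
tcp_pos: [0.4707, -0.0204, -0.015]
orientation: [-0.001, 0.692, 0.722, 0.001]
wrist_force: [0.2, 2.2, 0.7]
finger_gap: 0.0215
grip_force: 39.9
```

```bash
python3 w.py
```

```text
[ 0.4707 -0.0204 -0.015 ] [0.2 2.2 0.7] [-0.22  0.29 -0.54  0.74  0.    1.31]
643 [465.6  79.3] [ 80.3 110.1] 2.43
rim plane slope x,y,z0 [ 0.0015 -0.002   0.0301]
```

Call:
carry_out --moves '[{"tx": 0.6, "ty": 0, "tz": 0, "wx": 0, "wy": 0, "wz": -0.008, "claw": 1}, {"tx": 1, "ty": 0, "tz": 0, "wx": 0, "wy": 0, "wz": -0.01, "claw": 1}, {"tx": 1.3, "ty": 0, "tz": 0, "wx": 0, "wy": 0, "wz": -0.01, "claw": 1}, {"tx": 1.4, "ty": 0, "tz": 0, "wx": 0, "wy": 0, "wz": -0.01, "claw": 1}, {"tx": 1.3, "ty": 0, "tz": 0, "wx": 0, "wy": 0, "wz": -0.01, "claw": 1}, {"tx": 1.1, "ty": 0, "tz": 0, "wx": 0, "wy": 0, "wz": -0.01, "claw": 1}, {"tx": 0.8, "ty": 0, "tz": 0, "wx": 0, "wy": 0, "wz": 0, "claw": 1}, {"tx": 0, "ty": 0, "tz": 0, "wx": 0, "wy": 0, "wz": 0, "claw": 1}]'

```text
clock: 9.35
tcp_pos: [0.5463, -0.0219, -0.015]
orientation: [-0.0, 0.713, 0.701, -0.0]
wrist_force: [0.1, 0.2, 1.0]
finger_gap: 0.0214
grip_force: 40.0
```

```bash
python3 w.py
```

```text
[ 0.5463 -0.0219 -0.015 ] [0.1 0.2 1. ] [-0.19  0.41 -0.36  0.8   0.    1.4 ]
617 [547.6  77.9] [ 80.3 109.7] 0.01
rim plane slope x,y,z0 [-0.0035  0.0018  0.0302]
```

Call:
carry_out --moves '[{"tx": 0.02, "ty": 0.7, "tz": 0, "wx": 0, "wy": 0, "wz": 0, "claw": 1}, {"tx": 0.02, "ty": 1.3, "tz": 0, "wx": 0, "wy": 0, "wz": 0, "claw": 1}, {"tx": 0.02, "ty": 1.8, "tz": 0, "wx": 0, "wy": 0, "wz": 0, "claw": 1}, {"tx": 0.02, "ty": 1.8, "tz": 0, "wx": 0, "wy": 0, "wz": 0, "claw": 1}, {"tx": 0, "ty": 1.8, "tz": 0, "wx": 0, "wy": 0, "wz": 0, "claw": 1}, {"tx": 0, "ty": 1.3, "tz": 0, "wx": 0, "wy": 0, "wz": 0, "claw": 1}, {"tx": 0, "ty": 0.8, "tz": 0, "wx": 0, "wy": 0, "wz": 0, "claw": 1}, {"tx": 0, "ty": 0, "tz": 0, "wx": 0, "wy": 0, "wz": 0, "claw": 1}]'

```text
clock: 10.4
tcp_pos: [0.5468, 0.0742, -0.0149]
orientation: [-0.0, 0.712, 0.702, 0.0]
wrist_force: [-0.4, 0.1, -1.7]
finger_gap: 0.0214
grip_force: 39.5
```

```bash
python3 - <<'E'
from h import *
import runpy; runpy.run_path("w.py")
c=read_camera("scene"); cv2.imwrite("pics/s2.png",cv2.resize(c["image"][90:240,200:480],None,fx=2.8,fy=2.8,interpolation=cv2.INTER_CUBIC))
E
```

```text
[ 0.5468  0.0742 -0.0149] [-0.4  0.1 -1.7] [-0.01  0.42 -0.34  0.81  0.    1.57]
84 [548.2 191.9] [25.3 78.7] 89.65
rim plane slope x,y,z0 [0.0002 0.0043 0.0302]
```

View pics/s2.png

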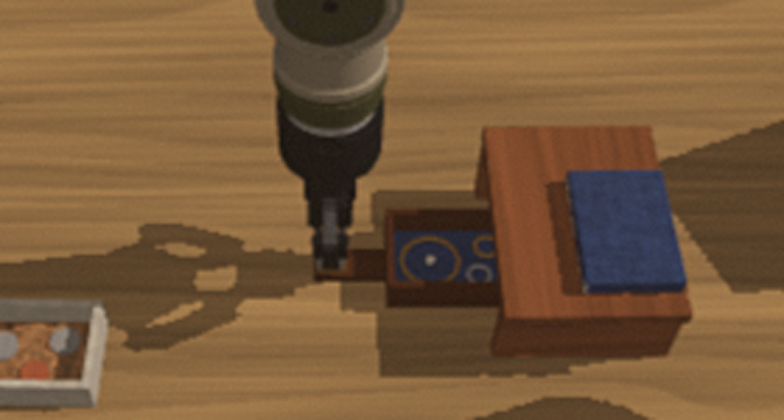

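The tray is halfway in, straight and centred, with the gripper at crop (330,255) well in front of the board edge at about (490,230). I'm pushing in the remaining 8.5 cm.

Call:
carry_out --moves '[{"tx": 0.02, "ty": 0.7, "tz": 0, "wx": 0, "wy": 0, "wz": 0, "claw": 1}, {"tx": 0.02, "ty": 1.2, "tz": 0, "wx": 0, "wy": 0, "wz": 0, "claw": 1}, {"tx": 0.02, "ty": 1.5, "tz": 0, "wx": 0, "wy": 0, "wz": 0, "claw": 1}, {"tx": 0.02, "ty": 1.5, "tz": 0, "wx": 0, "wy": 0, "wz": 0, "claw": 1}, {"tx": 0.02, "ty": 1.4, "tz": 0, "wx": 0, "wy": 0, "wz": 0, "claw": 1}, {"tx": 0, "ty": 1.2, "tz": 0, "wx": 0, "wy": 0, "wz": 0, "claw": 1}, {"tx": 0, "ty": 0.7, "tz": 0, "wx": 0, "wy": 0, "wz": 0, "claw": 1}, {"tx": 0, "ty": 0, "tz": 0, "wx": 0, "wy": 0, "wz": 0, "claw": 1}]'

```text
clock: 11.5
tcp_pos: [0.5479, 0.1561, -0.0149]
orientation: [-0.0, 0.712, 0.702, 0.0]
wrist_force: [-0.2, -0.5, -2.5]
finger_gap: 0.0216
grip_force: 39.4
```

```bash
python3 - <<'E'
from h import *
s=env.get_state(); t=s["tcp_pos"]; print(t,s["wrist_force"])
c=read_camera("scene"); P=cloud(c)
# riser board shift & gripper clearance
m=(abs(P[...,0]-t[0])<.08)&(P[...,1]>t[1]-.06)&(P[...,1]<t[1]+.09)
q=P[m]
for z in np.arange(.03,.2,.01):
    s=q[(q[:,2]>=z)&(q[:,2]<z+.01)]; s=s[s[:,1]<.196]
    if len(s): print(z.round(2),len(s),"ymax",s[:,1].max().round(3))
cv2.imwrite("pics/s3.png",cv2.resize(c["image"][90:240,260:480],None,fx=3,fy=3,interpolation=cv2.INTER_CUBIC))
E
```

```text
[ 0.54794253  0.15608249 -0.01485065] [-0.19549227 -0.52358643 -2.53690401]
0.03 18 ymax 0.164
0.04 13 ymax 0.161
0.05 5 ymax 0.155
0.06 5 ymax 0.159
0.07 26 ymax 0.165
0.08 25 ymax 0.17
0.09 53 ymax 0.17
0.1 34 ymax 0.171
0.11 80 ymax 0.173
0.12 117 ymax 0.173
0.13 53 ymax 0.172
0.14 39 ymax 0.165
0.15 90 ymax 0.19
0.16 125 ymax 0.189
0.17 126 ymax 0.19
0.18 158 ymax 0.191
0.19 230 ymax 0.19
```

View pics/s3.png

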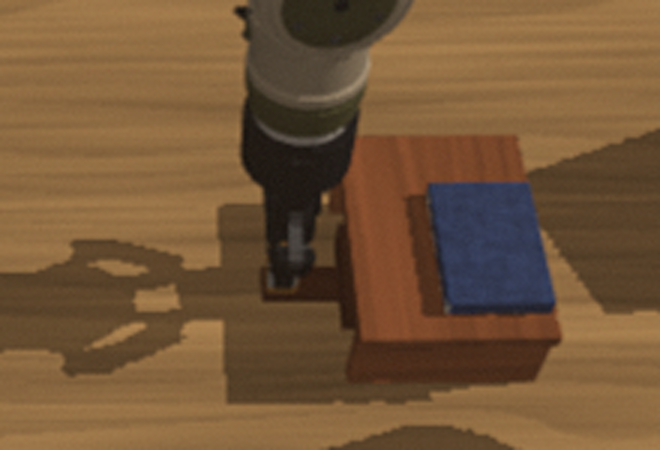

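The tray is about flush and centred, with the handle out in front. I'll push 5 mm more for margin, then release and retreat upward and back.

Call:
carry_out --moves '[{"tx": 0, "ty": 0.3, "tz": 0, "wx": 0, "wy": 0, "wz": 0, "claw": 1}, {"tx": 0, "ty": 0.2, "tz": -0.02, "wx": 0, "wy": 0, "wz": 0, "claw": 1}, {"tx": 0, "ty": 0, "tz": 0, "wx": 0, "wy": 0, "wz": 0, "claw": 1}, {"tx": 0, "ty": 0, "tz": 0, "wx": 0, "wy": 0, "wz": 0, "claw": -1}, {"tx": 0, "ty": 0, "tz": 0, "wx": 0, "wy": 0, "wz": 0, "claw": -1}, {"tx": 0, "ty": 0, "tz": 0, "wx": 0, "wy": 0, "wz": 0, "claw": -1}, {"tx": 0, "ty": 0, "tz": 0, "wx": 0, "wy": 0, "wz": 0, "claw": -1}, {"tx": 0, "ty": 0, "tz": 0, "wx": 0, "wy": 0, "wz": 0, "claw": -1}]'

```text
clock: 12.55
tcp_pos: [0.548, 0.1605, -0.0149]
orientation: [0.0, 0.713, 0.701, 0.0]
wrist_force: [-0.1, 0.8, -0.4]
finger_gap: 0.0857
grip_force: 0.0
```

Call:
carry_out --moves '[{"tx": 0, "ty": 0, "tz": 0.5, "wx": 0, "wy": 0, "wz": 0, "claw": -1}, {"tx": 0, "ty": 0, "tz": 1, "wx": 0, "wy": 0, "wz": 0, "claw": -1}, {"tx": 0, "ty": 0, "tz": 2, "wx": 0, "wy": 0, "wz": 0, "claw": -1}, {"tx": 0, "ty": 0, "tz": 3, "wx": 0, "wy": 0, "wz": 0, "claw": -1}, {"tx": 0, "ty": -3, "tz": 3, "wx": 0, "wy": 0, "wz": 0, "claw": -1}, {"tx": 0, "ty": -4, "tz": 3, "wx": 0, "wy": 0, "wz": 0, "claw": -1}, {"tx": -1, "ty": -4, "tz": 2, "wx": 0, "wy": 0, "wz": 0, "claw": -1}, {"tx": -2, "ty": -4, "tz": 0, "wx": 0, "wy": 0, "wz": 0, "claw": -1}]'

```text
clock: 13.55
tcp_pos: [0.52, 0.0089, 0.133]
orientation: [0.002, 0.713, 0.702, 0.002]
wrist_force: [0.8, -1.0, -0.5]
finger_gap: 0.0853
grip_force: 0.0
```

Call:
carry_out --moves '[{"tx": -3, "ty": -4, "tz": 0, "wx": 0, "wy": 0, "wz": 0, "claw": -1}, {"tx": -3, "ty": -4, "tz": 0, "wx": 0, "wy": 0, "wz": 0, "claw": -1}, {"tx": -1, "ty": -2, "tz": 0, "wx": 0, "wy": 0, "wz": 0, "claw": -1}, {"tx": 0, "ty": 0, "tz": 0, "wx": 0, "wy": 0, "wz": 0, "claw": -1}, {"tx": 0, "ty": 0, "tz": 0, "wx": 0, "wy": 0, "wz": 0, "claw": -1}]'

```text
clock: 14.18
tcp_pos: [0.4485, -0.0893, 0.1306]
orientation: [0.0, 0.713, 0.701, 0.0]
wrist_force: [0.7, 0.5, -0.2]
finger_gap: 0.0852
grip_force: 0.0
```

```bash
python3 - <<'E'
from h import *
print(env.get_state()["tcp_pos"])
c=read_camera("top"); P=cloud(c); cv2.imwrite("pics/t4.png",c["image"])
def rect(name,x0,x1,y0,y1,z0,z1):
    m=(P[...,0]>x0)&(P[...,0]<x1)&(P[...,1]>y0)&(P[...,1]<y1)&(P[...,2]>z0)&(P[...,2]<z1); q=P[m]
    r=cv2.minAreaRect((q[:,:2]*1000).astype(np.float32)); print(name,len(q),np.round(r[0],1),np.round(r[1],1),round(r[2],1),np.median(q[:,2]).round(4))
rect("handle",.5,.6,.12,.195,.048,.062)
rect("box rim visible",.48,.62,.12,.198,.024,.035)
rect("board",.42,.68,.17,.37,.064,.1)
rect("pale",.57,.70,-.24,-.09,.02,.036)
rect("tumbler",.75,.85,0,.11,.06,.11)
E
```

```text
[ 0.44854541 -0.08934138  0.13057653]
handle 149 [548.2 159.9] [20.5 24.3] 0.2 0.0553
box rim visible 9 [549.2 147.9] [ 0.4 15.3] 89.8 0.0274
board 7877 [549.5 269.9] [141.5 190.3] 89.4 0.0735
pale 700 [ 634.6 -166.1] [111.6  80.2] 88.1 0.0302
tumbler 598 [798.2  56.8] [70.2 69.6] 0.1 0.0892
```

View pics/t4.png

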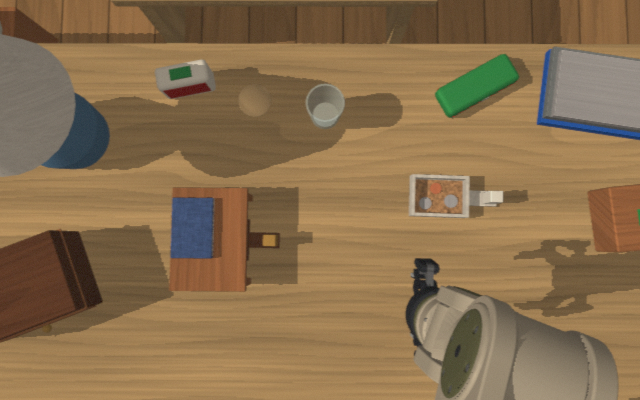

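The walnut tray's box is hidden under the board, with only the tongue and handle out at (270,240). The handle is at (0.548, 0.160), which puts the tray origin at riser y ≈ -0.010 and x ≈ 0. The white tray and tumbler haven't moved, and the arm is clear, so I'm handing it in.

```bash
python3 -c "
from workcell import env
print(env.hand_in())"
```

```text
the job is handed in; nothing more can be done
None
```

The walnut tray is under the riser, centred and straight with only its handle end out front and released; the white tray and tumbler are unmoved, and the job is handed in (no verdict was returned).

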